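# Lever open the snapped-shut fittings box

### The arm

A 6-joint arm with a two-finger parallel gripper is mounted at the origin on a cart in front of the work surface, level with it; the furniture and walls round the work are solid. World frame = base frame: x ahead of the robot, y to its left, z up, the work surface at z = 0. Lengths are in m, angles in degrees, forces in N, time in s.
With the tool pointing down it reaches from about 0.4 to 0.825 m from the base axis. Payload 7 kg.
Tool frame: the origin (TCP) lies midway between the tips of the shut fingers; the grasp point (between the pads) lies 19 mm behind it; z points along the fingers, y is the line along which they close (so a half turn about z gives the same grasp; the last joint's range is limited). The gripper opens to 88 mm and grips with 3 to 60 N. Pads are 19 mm wide; open, the fingers measure 130 mm over their backs; the gripper's body (78 mm by 193 mm) begins 47 mm behind the grasp point.
Start: joints at [91.392, 20.546, 0.682, 0, -70.136, -16.507], TCP at [0.176, 0.652, 0.227] pointing down, gripper open.
Joint ranges: [-176.03, 176.03], [-82.01, 121.73], [-58.28, 71.71], [-173.87, 95.51], [-174.79, -0.11], [-173.66, 173.66]. Speed limits (degrees/s): [136.94, 136.94, 172.46, 180, 180, 180].

### API

Orientations are given as [roll, pitch, yaw] about the fixed x, y, z axes, in that order (R = Rz(yaw) Ry(pitch) Rx(roll)).
In Python, from plant import r gives the robot as it stands.
- The arm moves only by the tool carry_out, never from a script. Its argument "deltas" is a list of rows, each a list of 3 entries, a list of its own where there are three numbers: the opening, from 0 (shut) to 1 (fully open), then the shift along the tool's x, y, z in mm, then the turn, a rotation vector about the tool's x, y, z in rad. In form: [[gripper, [tx, ty, tz], [rx, ry, rz]], ...]. A call has 1 to 12 rows; each row is the pose to reach, as a shift and turn from the pose commanded when the call began, along the tool's axes at that moment; what a row does not reach only later rows make up. A row lasts 1/10 s, in which the tool goes at most 50 mm and 8.59 degrees, less where a joint would pass 70% of its speed; a pose out of reach is approached as far as the arm can. A call with a gripper value outside its range is refused whole. The fingers move at their own pace and stop on an object; "squeeze" is the grip in N (left out, the last holds). Time passes only in rows, so rows that repeat a pose let the fingers close. It gives the time, the measured TCP pose, the force, the opening and the grip force at its end, in the units of the state.
- r.get_state(): the state, without advancing time (a new reading comes with each control period).
- r.capture(name): name is "scene" or "top" or "wrist"; returns (picture, depth): 400x640x3 uint8, red, green, blue; 400x640 float32, m along the optical axis (not along the pixel's ray), 0 where there is no reading.
- r.get_calibration(name): a dict with "fov_y" (degrees; the focal length in pixels is half the picture's height over the tangent of half this angle, whatever the lens; pixels are square), "cx", "cy" (the principal point, pixels), "view" (4x4, takes a point from world to camera coordinates). Camera axes: x right, y down, z forward; pixel columns grow to the right and rows downward; lengths in m; the calibration is good to about 2 mm. A picture is of the moment at which its call begins: read the wrist's pose just before it. get_calibration takes no time and is no camera call; for the wrist camera it gives the pose at the moment of the call.
- r.close_job(): hands the job in; it is judged then, once.
The state is a dict: "time_s": time; "joints": joint angles; "qd": joint speeds; "joint_torque": joint torques, N m; "tcp_pos": TCP position; "eef_rot": TCP orientation; "contact_force": force on the tool from outside, world axes, zero at the start; "moment": the same for the moment, N m; "gripper_width": finger opening in m; "gripper_force": force on a finger pad.
Only numpy, scipy, OpenCV 4.12 (cv2) and the standard library are available. Lean on these libraries where they do the work, as an engineer would, in place of code of your own. Each camera call takes 0.05 s, during which the arm holds its last target. There are 200 camera calls.

### The job

The lid of the clear fittings box has snapped shut. Pick up the yellow-handled opening lever, put its blade over the rim of the blue pocket at the box's front and under the lid's white lip, lever the lid off its snap with it - fingers off the box until the lid is well up, and no brute force - and swing the lid right open, past upright, so that it stays open. Then lay the lever down flat on the bench, clear of the box, without disturbing the marker, bottle and beaker.

Things in the scene. Friction and masses are not known exactly. Their poses are not given: they have to be found in the camera images.
- fit_box: clear box of fittings, 100 (x) x 160 (y) x 34 mm, fixed to the bench. Origin: centre of its underside; x to its back (hinge side), z up. A blue pocket, open above, sits in the middle of its front (-x) face; the lid's white lip juts out over it
- pocket_floor (a point): middle of the pocket's floor, at (-60, 0, 12) mm in the box's frame. Pocket inside: from x = -72 (front rim) to x = -48 (box wall), clear width 36 mm (y -18 to 18) between two cheeks 29 mm high that carry steel spring noses up to z = 38 (noses at y = 20 to 29 either side)
- notch_rim (a point): middle of the top of the pocket's front rim (3 mm thick), the fulcrum, at (-73.5, 0, 33) mm in the box's frame: higher than the lip's underside. So the blade goes in tip down, 25 to 50 deg from level, from the front over the rim and down under the lip (flatter than 20 deg it does not fit); then lowering the handle about the rim, with the tip kept clear of the box wall, lifts the lip
- fit_box_lid (a joint): angle of the lid, rad: 0 shut, grows as the lid opens upward about its back edge, 2.0 at its stop. The snap holds it with about 9 N at the lip until the lip has risen about 3 mm; then it lifts with under 1 N, its hinge is slightly stiff, and past upright it stays open
- lid_lip (a point): middle of the lower front edge of the lid's white lip, which is 60 mm wide, 3 mm thick and juts 11 mm out from the box's front; shut, its underside is at z = 31 mm in the box's frame. Moves with the lid, 108 mm from the hinge
- lid_hinge (a point): middle of the lid's hinge line, in the box's frame at (50, 0, 32) mm; the lid is 2 mm thick and turns about the y axis, its underside 1 mm off this line
- opener: opening lever, about 170 mm long, 100 g, loose, lying on the bench. Origin: centre of the handle's underside 85 mm ahead of its butt end; x along it towards the blade, z up. Yellow handle from x = -85 to 15: 16 mm wide (y), 22 mm high, flat sides. From its front end (dark steel ferrule to x = 20) the blade sticks out along x at half the handle's height (z = 11)
- opener_grip (a point): good place to grip the handle, on its axis at (-25, 0, 11) mm in the lever's frame. The steel blade (14 mm wide, 3 mm thick, last 10 mm 2 mm thick) is set out by a different length each time and stuck there: its tip lies 71 to 87 mm ahead of the lever's origin, 96 to 112 mm ahead of this point. Look, or find the tip by touch
- marker: blue-capped marker pen, 13 x 126 x 12 mm, lying on the bench; leave alone. Lever and marker may lie on either side. Origin: centre of its underside
- bottle: small bottle with blue cap, 56 mm across, 95 mm high, standing to the left of the box; leave alone. Origin: centre of its underside
- beaker: glass beaker, 52 mm across, 68 mm high, standing to the right of the box; leave alone. Origin: centre of its underside

How it is judged:
By the outcome, as a careful person would: the job done as asked, in the order asked, and still so for the second after the job is handed in, with the robot touching nothing.
It also fails if it takes over 58 s, if anything falls off the work surface, if the arm or the gripper's body presses on something with over 40 N, if the wrist force passes 120 N, or if a joint passes its speed limit or range.

## Working session

There is one attempt and no reset: what is moved stays moved. The work goes in short steps, Python scripts to look and compute and a tool call to move; the robot and the scene stay as the last step left them, time stands still between calls to the robot, and variables do not carry over. Pictures are saved under pics/ and viewed, at most 10 in all, crops included, and the job is handed in when it is done.

Besides the shell and the picture viewer there is one more tool, called after "Request:" as a command line: name --argument value ..., lists and objects as JSON in quotes. carry_out: Moves the arm, as the interface text tells. Its arguments: {"type":"object","properties":{"deltas":{"type":"array"},"squeeze":{"type":"number"}},"required":["deltas"]}

```bash
mkdir -p pics; ls; python3 - <<'E'
from plant import r
import cv2,numpy as np,pickle
print(r.get_state())
for n in("scene","top"):
    im,d=r.capture(n);c=r.get_calibration(n);pickle.dump((im,d,c),open(n+".pkl","wb"))
    print(n,c["fov_y"],c["cx"],c["cy"],np.round(c["view"],3).tolist())
    cv2.imwrite(f"pics/{n}0.png",im[:,:,::-1])
E
```

```text
pics
{'time_s': 0.0, 'joints': array([ 9.13929477e+01,  2.05897709e+01,  6.33079293e-01, -1.95822644e-02,
       -7.01366654e+01, -1.65071448e+01]), 'qd': array([-0.09614427, -0.03601894, -0.0609992 , -0.00215863, -0.00634937,
       -0.00804186]), 'joint_torque': array([ 3.65491906e-04, -5.82710230e+01,  2.93077809e+01,  6.99805051e+00,
        7.07758343e-03, -1.36320973e-04]), 'tcp_pos': array([0.17590135, 0.65115871, 0.2256379 ]), 'eef_rot': array([ 1.79905260e+02, -8.87853690e-03, -1.51208583e+01]), 'contact_force': array([-0.20339716,  0.22485357, -0.52293918]), 'moment': array([-0.00985278,  0.03992827, -0.05354461]), 'gripper_force': 0.0, 'gripper_width': 0.08771899271946683}
scene 50.32004550177936 313.5004600802711 202.99072060532254 [[0.848, -0.53, -0.013, -0.509], [-0.353, -0.546, -0.76, 0.253], [0.395, 0.649, -0.65, 1.149], [0.0, 0.0, 0.0, 1.0]]
top 46.47869976594522 324.6819628748311 199.16740347507138 [[-0.029, -1.0, -0.001, 0.011], [-0.995, 0.029, -0.094, 0.607], [0.094, -0.001, -0.996, 1.262], [0.0, 0.0, 0.0, 1.0]]
```

View both.

View pics/scene0.png

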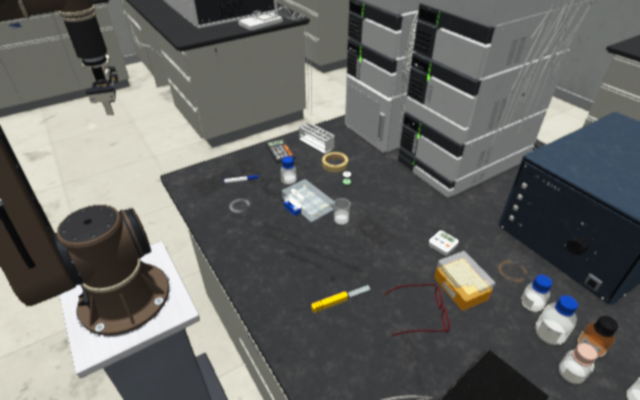

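View pics/top0.png

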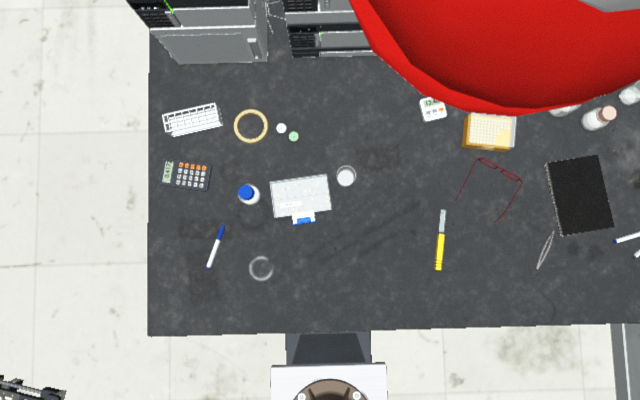

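The scene picture shows the yellow lever at (340,298), box at (308,198), marker at (240,179), bottle (289,170), beaker (342,210). The top picture shows the lever handle from (439,270) to (442,235) with the blade tip near (444,210), box at (300,197) with blue pocket at (302,219), marker (215,247), bottle (249,193), beaker (345,176).

```bash
cat > h.py <<'E'
import numpy as np,cv2,pickle
from scipy.spatial.transform import Rotation as R
def foc(c): return 200/np.tan(np.radians(c["fov_y"]/2))
def ray(c,uv,z):
    V=np.array(c["view"]);f=foc(c);uv=np.atleast_2d(uv).astype(float)
    d=np.c_[(uv[:,0]-c["cx"])/f,(uv[:,1]-c["cy"])/f,np.ones(len(uv))]@V[:3,:3]
    o=-V[:3,:3].T@V[:3,3]
    return o+d*((z-o[2])/d[:,2])[:,None]
def proj(c,P):
    V=np.array(c["view"]);f=foc(c);q=np.atleast_2d(P)@V[:3,:3].T+V[:3,3]
    return np.c_[c["cx"]+f*q[:,0]/q[:,2],c["cy"]+f*q[:,1]/q[:,2]]
def mask(im,lo,hi): return cv2.inRange(cv2.cvtColor(im,cv2.COLOR_RGB2HSV),lo,hi)
YEL=((22,150,120),(35,255,255)); BLU=((100,150,80),(125,255,255))
def rects(m,amin=20):
    cs,_=cv2.findContours(m,cv2.RETR_EXTERNAL,cv2.CHAIN_APPROX_NONE)
    return [cv2.minAreaRect(c) for c in cs if len(c)>=5 and cv2.contourArea(c)>=amin]
def Rm(e): return R.from_euler("xyz",e,degrees=True)
def delta(s,p,e):
    """shift mm, turn rad in tool axes from state s to pose p,Rot e"""
    A=Rm(s["eef_rot"]); return A.inv().apply(np.array(p)-s["tcp_pos"])*1e3,(A.inv()*e).as_rotvec()
E
python3 - <<'E'
from h import *
im,d,c=pickle.load(open("top.pkl","rb"))
for nm,m,z in(("yel",mask(im,*YEL),.022),("blu",mask(im,*BLU),.033)):
    for rc in rects(m,15):
        b=cv2.boxPoints(rc); print(nm,np.round(rc[0],1),np.round(rc[1],1),round(rc[2],1),np.round(ray(c,[rc[0]],z),3),np.round(ray(c,b,z)[:,:2],3).tolist())
print(ray(c,[[270,180],[327,174],[331,210],[275,218]],.034))
E
```

```text
yel [439.  251.5] [ 7.2 35.6] 5.7 [[ 0.453 -0.317  0.022]] [[0.406, -0.3], [0.503, -0.315], [0.501, -0.334], [0.404, -0.32]]
blu [220.3 231.9] [ 4.1 13.7] 20.6 [[0.524 0.282 0.033]] [[0.509, 0.294], [0.544, 0.281], [0.54, 0.27], [0.505, 0.284]]
blu [303.7 220.7] [ 5.2 22.2] 81.9 [[0.549 0.053 0.033]] [[0.552, 0.084], [0.559, 0.023], [0.545, 0.022], [0.538, 0.082]]
blu [245.5 192. ] [14.8 13.4] 45.0 [[0.633 0.212 0.033]] [[0.635, 0.239], [0.661, 0.213], [0.63, 0.184], [0.605, 0.211]]
[[ 0.66392511  0.14324364  0.034     ]
 [ 0.67603842 -0.01505735  0.034     ]
 [ 0.57572364 -0.023085    0.034     ]
 [ 0.55822079  0.13143215  0.034     ]]
```

```bash
python3 - <<'E'
from h import *
from plant import r
s=r.get_state();c=r.get_calibration("wrist");V=np.array(c["view"])
o=-V[:3,:3].T@V[:3,3]
A=Rm(s["eef_rot"]); print(c["fov_y"],c["cx"],c["cy"])
print("cam pos in tool mm",A.inv().apply(o-s["tcp_pos"])*1e3); print("cam axes in tool (rows)",A.inv().apply(V[:3,:3]).round(3))
Rt=R.from_euler("xyz",[180,0,-8.5],degrees=True)
for p in([.40,.25,.26],[.5,.06,.26]): print(delta(s,p,R.from_euler("xyz",[180,0,5],degrees=True)))
E
```

```text
59.311577918366716 316.28654365728494 202.77725890609963
cam pos in tool mm [  83.2227848     1.15619774 -158.36827449]
cam axes in tool (rows) [[ 0.     1.     0.   ]
 [-0.952  0.    -0.307]
 [-0.307  0.     0.952]]
(array([320.9906872 , 328.92271989, -33.75350054]), array([ 1.49592919e-03,  1.24213073e-04, -3.51189299e-01]))
(array([467.09330123, 486.25663733, -33.49934378]), array([ 1.49592919e-03,  1.24213073e-04, -3.51189299e-01]))
```

Request:
carry_out --deltas '[[1,[525,470,10],[0,0,-0.35]],[1,[525,470,10],[0,0,-0.35]],[1,[525,470,10],[0,0,-0.35]],[1,[525,470,10],[0,0,-0.35]],[1,[525,470,10],[0,0,-0.35]],[1,[525,470,10],[0,0,-0.35]],[1,[525,470,10],[0,0,-0.35]],[1,[525,470,10],[0,0,-0.35]],[1,[525,470,10],[0,0,-0.35]],[1,[525,470,10],[0,0,-0.35]],[1,[525,470,10],[0,0,-0.35]],[1,[525,470,10],[0,0,-0.35]]]'

```text
time_s: 1.3
tcp_pos: [0.5038, 0.1468, 0.2181]
eef_rot: [-180.0, -0.0, 5.0]
contact_force: [1.1, 1.4, -0.4]
gripper_width: 0.0876
gripper_force: 0.0
```

```bash
cat >> h.py <<'E'
def to(p,e):
    from plant import r
    s=r.get_state();t,w=delta(s,p,Rm(e));print("t",round(s["time_s"],2),"at",s["tcp_pos"].round(4),s["eef_rot"].round(2),"F",s["contact_force"].round(1),"shift",t.round(1),"turn",w.round(3))
E
python3 -c "
from h import *
from plant import r
print(r.get_state()['joints']);to([.56,.06,.17],[180,0,5])"
```

```text
[ 3.76833023e+01  6.70324167e+00 -1.88739070e+01 -6.22834556e-03
 -6.44113997e+01  5.72739445e+01]
t 1.3 at [0.5038 0.1468 0.2181] [-1.7999e+02 -1.0000e-02  4.9500e+00] F [ 1.1  1.4 -0.4] shift [48.5 91.4 48.1] turn [-0.    -0.    -0.001]
```

Request:
carry_out --deltas '[[1,[49,91,20],[0,0,0]],[1,[49,91,48],[0,0,0]],[1,[49,91,48],[0,0,0]],[1,[49,91,48],[0,0,0]],[1,[49,91,48],[0,0,0]]]'

```text
time_s: 1.8
tcp_pos: [0.5597, 0.0623, 0.1699]
eef_rot: [180.0, 0.0, 4.9]
contact_force: [-0.1, 0.8, 0.9]
gripper_width: 0.0876
gripper_force: 0.0
```

```bash
python3 - <<'E'
from h import *
from plant import r
s=r.get_state();print(s["qd"].round(2),s["tcp_pos"])
c=r.get_calibration("wrist");im,d=r.capture("wrist");pickle.dump((im,d,c,s),open("w1.pkl","wb"))
cv2.imwrite("pics/w1.png",im[:,:,::-1])
for rc in rects(mask(im,*BLU),15): print(np.round(rc[0],1),np.round(rc[1],1),round(rc[2],1))
to([.49,-.318,.16],[180,0,-8.5])
E
```

```text
[ 1.3  -1.31  0.42  0.11 -0.05  0.07] [0.55970515 0.0622956  0.1699233 ]
[322.5 201.5] [15. 43.] 90.0
[ 75.6 201. ] [14.1 40.1] 15.9
[111.5  98.5] [63. 79.] 90.0
t 1.85 at [0.5599 0.063  0.1706] [-1.7999e+02 -3.0000e-02  4.9600e+00] F [-0.5 -0.3  0.1] shift [-102.6  373.5   10.5] turn [-0.    -0.     0.235]
```

View pics/w1.png

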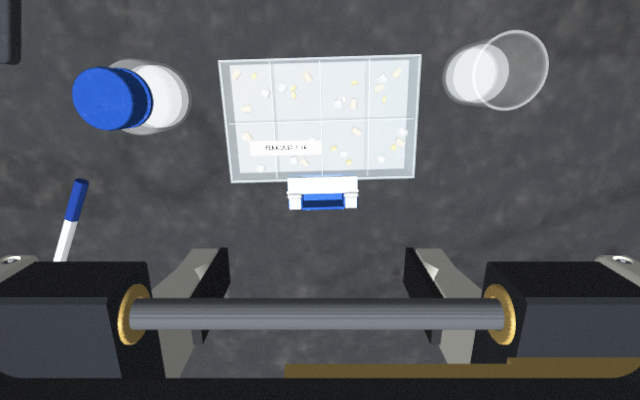

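The wrist view shows the box lid with corners about (219,61), (420,55), (414,178), (231,183), white lip (287–357, 178–194), pocket rim bottom edge about row 209 centred at column 322; bottle left, beaker right, marker at (70,220).

```bash
python3 - <<'E'
from h import *
im,d,c,s=pickle.load(open("w1.pkl","rb"))
# box lid: refine by line fits on brightness edges
g=cv2.cvtColor(im,cv2.COLOR_RGB2GRAY)
m=((g>130)*255).astype(np.uint8);m[240:]=0;m[:, :205]=0;m[:,430:]=0;m[184:]=0
m=cv2.morphologyEx(m,cv2.MORPH_CLOSE,np.ones((5,5)))
cs,_=cv2.findContours(m,0,2);k=max(cs,key=cv2.contourArea);q=cv2.approxPolyDP(cv2.convexHull(k),6,True)[:,0]
print(q.tolist());P=ray(c,q,.034);print(P.round(4).tolist())
L=np.roll(P,-1,0)-P;print(np.linalg.norm(L[:,:2],axis=1).round(4),np.degrees(np.arctan2(L[:,1],L[:,0])).round(2))
b=mask(im,*BLU);b[:,:280]=0;b[230:]=0
ys,xs=np.nonzero(b);print(xs.min(),xs.max(),ys.min(),ys.max())
for y in range(186,216,2): print(y,np.nonzero(b[y])[0][[0,-1]] if b[y].any() else None, im[y,322], im[y,296],round(float(d[y,322]),4))
w=(im.min(2)>225)&(np.arange(400)[:,None]>170)&(np.arange(400)[:,None]<215)&(np.abs(np.arange(640)-322)<45)
ys,xs=np.nonzero(w);print("white",xs.min(),xs.max(),ys.min(),ys.max())
E
```

```text
[[421, 54], [414, 177], [231, 182], [218, 60]]
[[0.6753, -0.0102, 0.034], [0.5781, -0.0215, 0.034], [0.5602, 0.1353, 0.034], [0.6574, 0.1465, 0.034]]
[0.0978 0.1578 0.0979 0.1576] [-173.36   96.52    6.56  -83.51]
301 357 194 209
186 None [254 255 255] [254 255 255] 0.3061
188 None [254 255 255] [254 255 255] 0.3059
190 None [254 255 255] [254 255 255] 0.305
192 None [254 254 254] [254 255 255] 0.3063
194 [313 342] [ 73 132 239] [200 204 212] 0.3296
196 [302 342] [ 79 142 246] [251 252 253] 0.3298
198 [301 343] [ 81 142 246] [234 238 242] 0.3304
200 [301 343] [ 40  78 150] [251 252 253] 0.3293
202 [301 357] [23 47 94] [252 253 253] 0.3228
204 [301 357] [28 51 99] [251 253 253] 0.3176
206 [302 344] [ 30  56 108] [251 252 253] 0.3129
208 [302 343] [ 61 122 234] [251 252 253] 0.3121
210 None [ 77  86 106] [76 79 84] 0.3469
212 None [77 80 84] [74 75 81] 0.3487
214 None [81 83 87] [78 81 84] 0.3491
white 279 359 176 208
```

Request:
carry_out --deltas '[[1,[-103,374,0],[0,0,0.235]],[1,[-103,374,0],[0,0,0.235]],[1,[-103,374,0],[0,0,0.235]],[1,[-103,374,0],[0,0,0.235]],[1,[-103,374,0],[0,0,0.235]],[1,[-103,374,10],[0,0,0.235]],[1,[-103,374,10],[0,0,0.235]],[1,[-103,374,10],[0,0,0.235]],[1,[-103,374,10],[0,0,0.235]],[1,[-103,374,10],[0,0,0.235]]]'

```text
time_s: 2.85
tcp_pos: [0.4898, -0.3189, 0.1608]
eef_rot: [180.0, -0.1, -8.5]
contact_force: [0.0, 1.0, 0.7]
gripper_width: 0.0876
gripper_force: 0.0
```

```bash
python3 - <<'E'
from h import *
from plant import r
s=r.get_state();print(s["qd"].round(2),s["tcp_pos"],s["time_s"])
c=r.get_calibration("wrist");im,d=r.capture("wrist");pickle.dump((im,d,c,s),open("w2.pkl","wb"))
cv2.imwrite("pics/w2.png",im[:,:,::-1])
for rc in rects(mask(im,*YEL),100): print(np.round(rc[0],1),np.round(rc[1],1),round(rc[2],1),ray(c,cv2.boxPoints(rc),.022).round(4).tolist())
E
```

```text
[ 1.81 -0.49 -0.47 -0.08  0.1  -0.26] [ 0.48979838 -0.31893419  0.16082653] 2.85
```

View pics/w2.png

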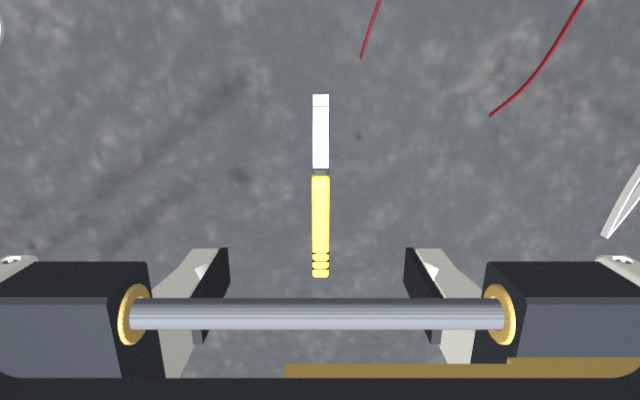

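The wrist view shows the lever vertical in the picture: butt at (320,277), yellow front end at (321,176), ferrule to 169, blade tip at (320,94).

```bash
python3 - <<'E'
from h import *
im,d,c,s=pickle.load(open("w1.pkl","rb"))
ctr=np.array([.6178,.0625]);yw=np.radians(6.52);B=np.array([[np.cos(yw),-np.sin(yw)],[np.sin(yw),np.cos(yw)]])
def box(p): return (np.asarray(p)[:,:2]-ctr)@B*1e3
print("rim outer edge, box mm",box(ray(c,[[302,209.7],[343,209.7]],.033)).round(1))
print("blue inside ends x,y (want +-18)",box(ray(c,[[301,200],[343.5,200]],.029)).round(1), "lip front edge (want -61, z~34)",box(ray(c,[[322,193.2]],.034)).round(1))
print("lip ends",box(ray(c,[[287,186],[357.5,186]],.034)).round(1))
im,d,c,s=pickle.load(open("w2.pkl","rb"))
print(im[[100,130,172,200,250],321].tolist())
hsv=cv2.cvtColor(im,cv2.COLOR_RGB2HSV)
m=cv2.inRange(hsv,(20,90,100),(40,255,255));m[282:]=0
rc=max(rects(m,100),key=lambda a:a[1][0]*a[1][1]);print(rc)
P=ray(c,cv2.boxPoints(rc),.022);print(P.round(4).tolist())
ys,xs=np.nonzero(m)
def axis(m,z):
    pts=[]
    for y in np.unique(np.nonzero(m)[0]):
        x=np.nonzero(m[y])[0]; pts.append([(x[0]+x[-1]+1)/2,y+.5])
    return ray(c,pts,z),pts
A,p=axis(m[:],.022)
b=((im.min(2)>150)*255).astype(np.uint8);b[:, :300]=0;b[:,340:]=0;b[172:]=0;b[:85]=0
C,q=axis(b,.0125)
print("handle front/butt",A[0],A[-1],p[0],p[-1]);print("blade",C[0],C[-1],q[0],q[-1])
a=np.polyfit(A[:,0],A[:,1],1);print("yaw handle",np.degrees(np.arctan(a[0])),"blade",np.degrees(np.arctan(np.polyfit(C[:,0],C[:,1],1)[0])))
print("lengths: handle",np.linalg.norm((A[0]-A[-1])[:2]),"tip-front",np.linalg.norm((C[0]-A[0])[:2]),"tip-butt",np.linalg.norm((C[0]-A[-1])[:2]))
print("widths",np.linalg.norm(np.diff(ray(c,[[312,220],[330,220]],.022),axis=0)))
E
```

```text
rim outer edge, box mm [[-76.4  18.6]
 [-77.4 -17.8]]
blue inside ends x,y (want +-18) [[-68.6  19.4]
 [-69.6 -18.6]] lip front edge (want -61, z~34) [[-61.3   0.5]]
lip ends [[-53.9  30.7]
 [-55.7 -30.4]]
[[251, 253, 253], [252, 254, 254], [133, 141, 152], [255, 255, 181], [255, 255, 173]]
((320.0, 225.5), (18.0, 103.0), 0.0)
[[0.4044, -0.3022, 0.022], [0.5037, -0.3175, 0.022], [0.5014, -0.333, 0.022], [0.4018, -0.3191, 0.022]]
handle front/butt [ 0.50309869 -0.31875739  0.022     ] [ 0.40250827 -0.31104524  0.022     ] [np.float64(312.5), np.float64(174.5)] [np.float64(320.5), np.float64(277.5)]
blade [ 0.56743252 -0.33570807  0.0125    ] [ 0.5051879  -0.32662836  0.0125    ] [np.float64(321.0), np.float64(94.5)] [np.float64(321.0), np.float64(168.5)]
yaw handle -8.327823391661278 blade -8.340928364364105
lengths: handle 0.10088563186488027 tip-front 0.06652944965531186 tip-butt 0.1667581064988229
widths 0.016256705988053687
```

```bash
python3 -c "
from h import *
to([.4627,-.3194,.003],[180,0,-8.33])"
```

```text
t 2.9 at [ 0.4901 -0.3183  0.1609] [ 1.80e+02 -8.00e-02 -8.48e+00] F [-0.6 -0.7  1.1] shift [-27.1   5.1 157.9] turn [ 0.    -0.001 -0.003]
```

Request:
carry_out --deltas '[[1,[-27,5,40],[0,0,0.003]],[1,[-27,5,90],[0,0,0.003]],[1,[-27,5,130],[0,0,0.003]],[1,[-27,5,148],[0,0,0.003]],[1,[-27,5,156],[0,0,0.003]],[1,[-27,5,157],[0,0,0.003]],[1,[-27,5,157],[0,0,0.003]]]'

```text
time_s: 3.6
tcp_pos: [0.4633, -0.3197, 0.0043]
eef_rot: [180.0, -0.1, -8.6]
contact_force: [0.9, -0.2, 0.3]
gripper_width: 0.0877
gripper_force: 0.0
```

Request:
carry_out --deltas '[[0,[0,0,0],[0,0,0]],[0,[0,0,0],[0,0,0]],[0,[0,0,0],[0,0,0]],[0,[0,0,0],[0,0,0]],[0,[0,0,0],[0,0,0]],[0,[0,0,0],[0,0,0]],[0,[0,0,0],[0,0,0]],[0,[0,0,0],[0,0,0]]]' --squeeze 50

```text
time_s: 4.4
tcp_pos: [0.462, -0.3201, 0.003]
eef_rot: [-180.0, 0.0, -8.7]
contact_force: [-0.4, -0.4, 0.1]
gripper_width: 0.0291
gripper_force: 0.0
```

```bash
python3 - <<'E'
from h import *
from plant import r
s=r.get_state();print(s)
c=r.get_calibration("wrist");im,d=r.capture("wrist");pickle.dump((im,d,c,s),open("w3.pkl","wb"))
cv2.imwrite("pics/w3.png",im[:,:,::-1])
to([.4627,-.3194,.17],[180,0,-8.33])
to([.42,-.05,.17],[180,0,6])
E
```

```text
{'time_s': 4.4, 'joints': array([-1.47678866e+01,  2.40562450e+01, -2.83050289e+01,  2.38115950e-04,
       -3.76452463e+01,  9.60659957e+01]), 'qd': array([-0.06332198, -0.08437681,  0.02268892,  0.05838303,  0.01054524,
       -0.02946279]), 'joint_torque': array([-9.98131698e-03, -5.27145159e+01,  1.91098255e+01,  4.46667776e+00,
        7.29516288e-02, -1.20974819e-04]), 'tcp_pos': array([ 0.46195877, -0.3201311 ,  0.00299376]), 'eef_rot': array([-1.79999456e+02,  6.49908992e-03, -8.70170231e+00]), 'contact_force': array([-0.39650112, -0.35616578,  0.10436133]), 'moment': array([-0.05009872, -0.04133235, -0.00855059]), 'gripper_force': 0.0, 'gripper_width': 0.0290956663756208}
t 4.45 at [ 0.462  -0.3201  0.003 ] [-1.8e+02  1.0e-02 -8.7e+00] F [0.3 0.4 0.1] shift [   0.6   -0.8 -167. ] turn [-0.     0.    -0.006]
t 4.45 at [ 0.462  -0.3201  0.003 ] [-1.8e+02  1.0e-02 -8.7e+00] F [0.3 0.4 0.1] shift [ -82.3 -260.7 -167. ] turn [-0.     0.    -0.257]
```

View pics/w3.png

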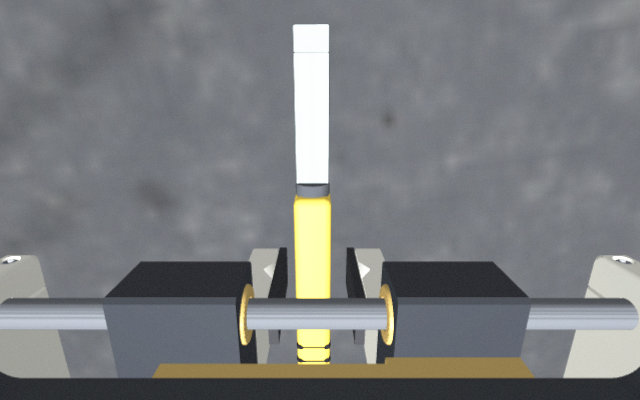

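The view shows the fingers still closing either side of the handle; blade tip at (311,25), ferrule at (312,188).

Request:
carry_out --deltas '[[0,[0,0,0],[0,0,0]],[0,[0,0,0],[0,0,0]],[0,[0,0,0],[0,0,0]],[0,[0,0,0],[0,0,0]]]'

```text
time_s: 4.85
tcp_pos: [0.462, -0.3201, 0.003]
eef_rot: [-180.0, 0.0, -8.7]
contact_force: [0.1, -0.9, -0.6]
gripper_width: 0.0156
gripper_force: 50.0
```

```bash
python3 - <<'E'
from h import *
from plant import r
s=r.get_state();print(s["gripper_width"],s["gripper_force"],s["contact_force"],s["tcp_pos"],s["eef_rot"])
c=r.get_calibration("wrist");im,d=r.capture("wrist");pickle.dump((im,d,c,s),open("w4.pkl","wb"))
m=((im.min(2)>150)*255).astype(np.uint8);m[:,:270]=0;m[:,350:]=0;m[184:]=0
ys,xs=np.nonzero(m);print(ys.min(),xs[ys<40].min(),xs[ys<40].max(),xs[ys>150].min(),xs[ys>150].max())
u=(xs[ys<40].min()+xs[ys<40].max()+1)/2;u2=(xs[ys>150].min()+xs[ys>150].max()+1)/2
P=ray(c,[[u,ys.min()],[u2,165]],[.012,.0125]);A=Rm(s["eef_rot"])
print("tip,blade-mid in tool mm",A.inv().apply(P-s["tcp_pos"])*1e3,P)
E
```

```text
0.015603568602961132 49.99993622303009 [ 0.08378146 -0.91016847 -0.57575873] [ 0.46195685 -0.3201019   0.00299339] [-1.79998924e+02  5.55223087e-03 -8.69785893e+00]
24 298 334 300 332
tip,blade-mid in tool mm [[107.01600895   1.16107783  -9.01700023]
 [ 52.16927992   1.18688003  -9.51168581]] [[ 0.56756739 -0.3374333   0.012     ]
 [ 0.51334756 -0.32916469  0.0125    ]]
```

```bash
cat >> h.py <<'E'
C0=np.array([.6173,.0628]);YW=6.5
def pose(tx,tz,a):
    """TCP pose (world m, euler) for tip at box (tx,0,tz) mm, lever pitched a deg tip down"""
    t=np.radians(a);u=np.array([np.cos(t),-np.sin(t)]);n=np.array([np.sin(t),np.cos(t)])
    q=np.array([tx,tz])-107*u-8*n
    b=np.array([np.cos(np.radians(YW)),np.sin(np.radians(YW))])
    return [*(C0+b*q[0]/1e3),q[1]/1e3],[180,a,YW]
def tip(s):
    A=Rm(s["eef_rot"]);p=s["tcp_pos"]+A.apply([.107,0,-.008]);u=A.apply([1,0,0])
    b=np.array([np.cos(np.radians(YW)),np.sin(np.radians(YW))]);e=np.array([-b[1],b[0]])
    v=p[:2]-C0;return np.round([v@b*1e3,v@e*1e3,p[2]*1e3,-np.degrees(np.arcsin(u[2]))],1)
def go(*a):
    from plant import r
    print("tip box x,y,z,pitch",tip(r.get_state()));
    for q in a: print(q);to(*pose(*q))
E
python3 -c "
from h import *
go((-82.3,47.8,45))"
```

```text
tip box x,y,z,pitch [ -94.4 -390.9   11.     0. ]
(-82.3, 47.8, 45)
t 4.9 at [ 0.4619 -0.3201  0.003 ] [-1.8e+02  1.0e-02 -8.7e+00] F [-0.6 -0.2 -0.9] shift [ -62.2 -359.1 -114.8] turn [-0.104 -0.781 -0.251]
```

Request:
carry_out --deltas '[[0,[0,0,-20],[0,0,0]],[0,[0,0,-60],[0,0,0]],[0,[0,0,-110],[0,0,0]],[0,[0,0,-130],[0,0,0]],[0,[0,0,-130],[0,0,0]]]' --squeeze 60

```text
time_s: 5.4
tcp_pos: [0.464, -0.3209, 0.137]
eef_rot: [179.9, -0.4, -8.7]
contact_force: [0.2, 0.3, -1.0]
gripper_width: 0.0159
gripper_force: 60.0
```

```bash
python3 -c "
from h import *
go((-82.3,47.8,45))"
```

```text
tip box x,y,z,pitch [ -92.5 -391.9  145.7   -0.4]
(-82.3, 47.8, 45)
t 5.4 at [ 0.464  -0.3209  0.137 ] [179.92  -0.39  -8.67] F [ 0.2  0.3 -1. ] shift [ -64.4 -359.6   18.2] turn [-0.102 -0.787 -0.252]
```

Request:
carry_out --deltas '[[0,[-62,-359,0],[-0.102,-0.785,-0.252]],[0,[-62,-359,0],[-0.102,-0.785,-0.252]],[0,[-62,-359,0],[-0.102,-0.785,-0.252]],[0,[-62,-359,0],[-0.102,-0.785,-0.252]],[0,[-62,-359,0],[-0.102,-0.785,-0.252]],[0,[-62,-359,0],[-0.102,-0.785,-0.252]],[0,[-62,-359,0],[-0.102,-0.785,-0.252]],[0,[-62,-359,0],[-0.102,-0.785,-0.252]],[0,[-62,-359,0],[-0.102,-0.785,-0.252]],[0,[-62,-359,0],[-0.102,-0.785,-0.252]],[0,[-62,-359,0],[-0.102,-0.785,-0.252]],[0,[-62,-359,0],[-0.102,-0.785,-0.252]]]'

```text
time_s: 6.6
tcp_pos: [0.4548, 0.043, 0.1331]
eef_rot: [-179.8, 45.2, 6.5]
contact_force: [-0.9, -0.3, -1.3]
gripper_width: 0.0153
gripper_force: 60.0
```

```bash
python3 - <<'E'
from h import *
from plant import r
s=r.get_state();c=r.get_calibration("wrist");im,d=r.capture("wrist");pickle.dump((im,d,c,s),open("w5.pkl","wb"))
cv2.imwrite("pics/w5.png",im[:,:,::-1])
print(s["joints"],s["gripper_width"]);go((-66.5,38,45),(-66.5,32,45),(-54,19.5,45))
E
```

```text
[ 20.78336634  34.52936216  -0.59722194 -10.40822611 -99.02091139
  78.19199228] 0.015278772791993404
tip box x,y,z,pitch [-82.5  -1.2  62.9  45.2]
(-66.5, 38, 45)
t 6.65 at [0.4549 0.0431 0.1332] [-179.79   45.22    6.53] F [-0.2 -0.2 -0.7] shift [29.  -1.2  6.6] turn [-0.003  0.004  0.   ]
(-66.5, 32, 45)
t 6.65 at [0.4549 0.0431 0.1332] [-179.79   45.22    6.53] F [-0.2 -0.2 -0.7] shift [33.2 -1.1 10.8] turn [-0.003  0.004  0.   ]
(-54, 19.5, 45)
t 6.65 at [0.4549 0.0431 0.1332] [-179.79   45.22    6.53] F [-0.2 -0.2 -0.7] shift [50.9 -1.1 10.7] turn [-0.003  0.004  0.   ]
```

View pics/w5.png

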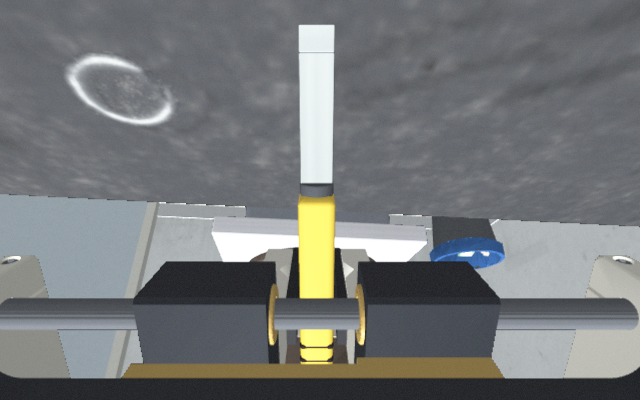

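The blade (tip at (316,25)) is held straight and centred in the gripper, and the box is out of view beyond the tip. Entering the gap now.

Request:
carry_out --deltas '[[0,[15,-1,3],[0,0,0]],[0,[25,-1,6],[0,0,0]],[0,[29,-1,7],[0,0,0]],[0,[31,-1,9],[0,0,0]],[0,[33,-1,11],[0,0,0]],[0,[33,-1,11],[0,0,0]]]'

```text
time_s: 7.25
tcp_pos: [0.47, 0.0469, 0.1016]
eef_rot: [-179.8, 45.3, 6.6]
contact_force: [0.0, -0.6, -0.9]
gripper_width: 0.0156
gripper_force: 60.0
```

```bash
python3 - <<'E'
from h import *
from plant import r
s=r.get_state();c=r.get_calibration("wrist");im,d=r.capture("wrist")
cv2.imwrite("pics/w6.png",cv2.resize(im[:110,200:440,::-1],None,fx=3,fy=3))
im,d=r.capture("scene");cv2.imwrite("pics/s6.png",cv2.resize(im[150:240,240:370,::-1],None,fx=5,fy=5,interpolation=cv2.INTER_CUBIC))
go((-54,19.5,45))
E
```

```text
tip box x,y,z,pitch [-66.9   1.1  31.8  45.2]
(-54, 19.5, 45)
t 7.35 at [0.4702 0.047  0.1021] [-179.78   45.21    6.64] F [-0.5  0.5 -1.3] shift [17.8  1.  -0.1] turn [-0.002  0.004  0.002]
```

View pics/w6.png

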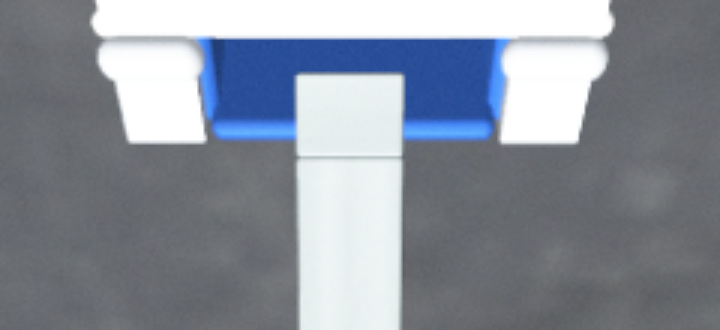

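The crop shows the tip at the pocket mouth, centred between cheeks (tip row 74, lip edge row 38, rim rows 120–138), i.e. correctly between lip and rim. Slide in.

Request:
carry_out --deltas '[[0,[5,1,0],[0,0,0]],[0,[10,1,0],[0,0,0]],[0,[15,1,0],[0,0,0]],[0,[18,1,0],[0,0,0]],[0,[18,1,0],[0,0,0]],[0,[18,1,0],[0,0,0]]]'

```text
time_s: 7.95
tcp_pos: [0.4829, 0.0474, 0.089]
eef_rot: [-179.8, 45.2, 6.6]
contact_force: [0.5, -0.8, -1.5]
gripper_width: 0.0155
gripper_force: 60.0
```

```bash
python3 - <<'E'
from h import *
from plant import r
s=r.get_state();c=r.get_calibration("wrist");im,d=r.capture("wrist")
cv2.imwrite("pics/w7.png",cv2.resize(im[:130,220:420,::-1],None,fx=3,fy=3))
print(s["contact_force"],s["moment"])
for a in (36,28,20,12,4,0,-4,-8):
    t=np.radians(a);n=np.array([np.sin(t),np.cos(t)]);u=np.array([np.cos(t),-np.sin(t)])
    # underside passes through rim point; tip at x=-53.5
    p=np.array([-72. if a>0 else -75.,33.])+1.5*n
    L=(-53.5-p[0])/u[0];go((-53.5,round((p+L*u)[1],1),a))
E
```

```text
[ 0.45603437 -0.76047199 -1.47033086] [ 0.28009478 -2.65635136 -0.00600657]
tip box x,y,z,pitch [-54.3   0.1  18.7  45.2]
(-53.5, np.float64(21.4), 36)
t 8.0 at [0.4829 0.0474 0.0891] [-179.78   45.24    6.64] F [-0.4 -0.2 -1.5] shift [ 1.3 -0.  14.7] turn [-0.002  0.161  0.001]
tip box x,y,z,pitch [-54.3   0.1  18.7  45.2]
(-53.5, np.float64(24.9), 28)
t 8.0 at [0.4829 0.0474 0.0891] [-179.78   45.24    6.64] F [-0.4 -0.2 -1.5] shift [ 3.4  0.  26.5] turn [-0.002  0.301  0.001]
tip box x,y,z,pitch [-54.3   0.1  18.7  45.2]
(-53.5, np.float64(27.9), 20)
t 8.0 at [0.4829 0.0474 0.0891] [-179.78   45.24    6.64] F [-0.4 -0.2 -1.5] shift [ 7.7  0.  37.9] turn [-0.002  0.44   0.001]
tip box x,y,z,pitch [-54.3   0.1  18.7  45.2]
(-53.5, np.float64(30.6), 12)
t 8.0 at [0.4829 0.0474 0.0891] [-179.78   45.24    6.64] F [-0.4 -0.2 -1.5] shift [14.   0.1 48.4] turn [-0.003  0.58   0.001]
tip box x,y,z,pitch [-54.3   0.1  18.7  45.2]
(-53.5, np.float64(33.2), 4)
t 8.0 at [0.4829 0.0474 0.0891] [-179.78   45.24    6.64] F [-0.4 -0.2 -1.5] shift [22.1  0.1 57.8] turn [-0.003  0.72   0.001]
tip box x,y,z,pitch [-54.3   0.1  18.7  45.2]
(-53.5, np.float64(34.5), 0)
t 8.0 at [0.4829 0.0474 0.0891] [-179.78   45.24    6.64] F [-0.4 -0.2 -1.5] shift [26.7  0.1 62. ] turn [-0.003  0.79   0.001]
tip box x,y,z,pitch [-54.3   0.1  18.7  45.2]
(-53.5, np.float64(36.0), -4)
t 8.0 at [0.4829 0.0474 0.0891] [-179.78   45.24    6.64] F [-0.4 -0.2 -1.5] shift [31.5  0.1 65.6] turn [-0.003  0.859  0.001]
tip box x,y,z,pitch [-54.3   0.1  18.7  45.2]
(-53.5, np.float64(37.5), -8)
t 8.0 at [0.4829 0.0474 0.0891] [-179.78   45.24    6.64] F [-0.4 -0.2 -1.5] shift [36.6  0.2 68.7] turn [-0.003  0.929  0.001]
```

View pics/w7.png

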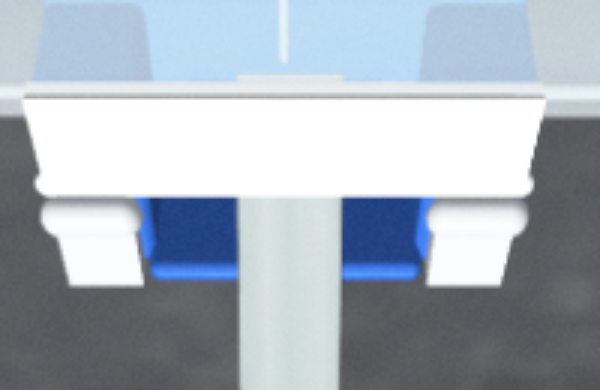

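The blade runs under the white lip and over the blue rim, centred between the cheeks, tip visible through the clear lid just ahead of the wall. No contact force; start levering.

Request:
carry_out --deltas '[[0,[1.3,0,15],[0,0.161,0]],[0,[2.3,0,21],[0,0.231,0]],[0,[3.4,0,26.5],[0,0.301,0]],[0,[5.4,0,32],[0,0.371,0]],[0,[7.7,0,38],[0,0.44,0]],[0,[7.7,0,38],[0,0.44,0]]]'

```text
time_s: 8.6
tcp_pos: [0.4586, 0.0447, 0.0572]
eef_rot: [-179.8, 20.1, 6.5]
contact_force: [-4.1, -1.1, -4.5]
gripper_width: 0.0154
gripper_force: 60.0
```

```bash
python3 - <<'E'
from h import *
go((-53.5,30.6,12),(-53.5,33.2,4),(-53.5,34.5,0),(-53.5,36,-4),(-53.5,37.5,-8))
E
```

```text
tip box x,y,z,pitch [-56.5  -0.   28.   20.1]
(-53.5, 30.6, 12)
t 8.6 at [0.4586 0.0447 0.0572] [-179.81   20.05    6.53] F [-4.1 -1.1 -4.5] shift [ 4.1 -0.  11.5] turn [-0.003  0.141  0.   ]
(-53.5, 33.2, 4)
t 8.6 at [0.4586 0.0447 0.0572] [-179.81   20.05    6.53] F [-4.1 -1.1 -4.5] shift [ 7.4  0.  23.4] turn [-0.003  0.28   0.   ]
(-53.5, 34.5, 0)
t 8.6 at [0.4586 0.0447 0.0572] [-179.81   20.05    6.53] F [-4.1 -1.1 -4.5] shift [ 9.8  0.  29.1] turn [-0.003  0.35  -0.   ]
(-53.5, 36, -4)
t 8.6 at [0.4586 0.0447 0.0572] [-179.81   20.05    6.53] F [-4.1 -1.1 -4.5] shift [12.6  0.  34.4] turn [-0.003  0.42  -0.   ]
(-53.5, 37.5, -8)
t 8.6 at [0.4586 0.0447 0.0572] [-179.81   20.05    6.53] F [-4.1 -1.1 -4.5] shift [15.9  0.1 39.5] turn [-0.003  0.49  -0.   ]
```

Request:
carry_out --deltas '[[0,[0,0,0],[0,0,0]],[0,[0,0,0],[0,0,0]]]'

```text
time_s: 8.8
tcp_pos: [0.4607, 0.0448, 0.0567]
eef_rot: [-179.9, 20.2, 6.5]
contact_force: [-4.2, -0.3, -4.8]
gripper_width: 0.0157
gripper_force: 60.0
```

```bash
python3 - <<'E'
from h import *
go((-53.5,30.6,12))
E
```

```text
tip box x,y,z,pitch [-54.5  -0.1  27.3  20.2]
(-53.5, 30.6, 12)
t 8.8 at [0.4607 0.0448 0.0567] [-179.86   20.22    6.51] F [-4.2 -0.3 -4.8] shift [ 2.  -0.1 11.7] turn [-0.002  0.143  0.   ]
```

Request:
carry_out --deltas '[[0,[0.5,0,5.5],[0,0.07,0]],[0,[1,0,11],[0,0.141,0]],[0,[1,0,11],[0,0.141,0]],[0,[1,0,11],[0,0.141,0]]]'

```text
time_s: 9.2
tcp_pos: [0.4586, 0.0448, 0.0464]
eef_rot: [-179.9, 12.1, 6.5]
contact_force: [-2.7, 0.4, -4.8]
gripper_width: 0.0154
gripper_force: 60.0
```

```bash
python3 - <<'E'
from h import *
go((-53.5,33.2,4),(-53.5,34.5,0))
E
```

```text
tip box x,y,z,pitch [-53.5   0.1  31.8  12.1]
(-53.5, 33.2, 4)
t 9.2 at [0.4586 0.0448 0.0464] [-179.86   12.11    6.53] F [-2.7  0.4 -4.8] shift [ 1.9  0.1 13.6] turn [-0.002  0.142  0.   ]
(-53.5, 34.5, 0)
t 9.2 at [0.4586 0.0448 0.0464] [-179.86   12.11    6.53] F [-2.7  0.4 -4.8] shift [ 3.4  0.1 19.6] turn [-0.002  0.211  0.   ]
```

Request:
carry_out --deltas '[[0,[1,0,7],[0,0.07,0]],[0,[1.9,0,14],[0,0.142,0]],[0,[1.9,0,14],[0,0.142,0]],[0,[1.9,0,14],[0,0.142,0]]]'

```text
time_s: 9.6
tcp_pos: [0.4589, 0.0452, 0.0329]
eef_rot: [-179.9, 3.9, 6.5]
contact_force: [0.9, 0.1, -1.7]
gripper_width: 0.0154
gripper_force: 60.0
```

```bash
python3 - <<'E'
from h import *
from plant import r
s=r.get_state();im,d=r.capture("wrist")
cv2.imwrite("pics/w8.png",cv2.resize(im[:200,180:460,::-1],None,fx=2.5,fy=2.5))
print(s["moment"]);go((-53.5,34.5,0),(-53.5,36,-4),(-53.5,37.5,-8))
E
```

```text
[-0.04706053 -0.21311551  0.00981206]
tip box x,y,z,pitch [-51.8   0.5  33.6   3.8]
(-53.5, 34.5, 0)
t 9.65 at [0.4592 0.0453 0.0328] [-179.85    3.84    6.52] F [-0.3  0.3 -1.6] shift [-1.   0.5  6.4] turn [-0.003  0.067  0.   ]
(-53.5, 36, -4)
t 9.65 at [0.4592 0.0453 0.0328] [-179.85    3.84    6.52] F [-0.3  0.3 -1.6] shift [ 0.2  0.5 12.2] turn [-0.003  0.137  0.   ]
(-53.5, 37.5, -8)
t 9.65 at [0.4592 0.0453 0.0328] [-179.85    3.84    6.52] F [-0.3  0.3 -1.6] shift [ 2.   0.5 18. ] turn [-0.003  0.207  0.   ]
```

View pics/w8.png

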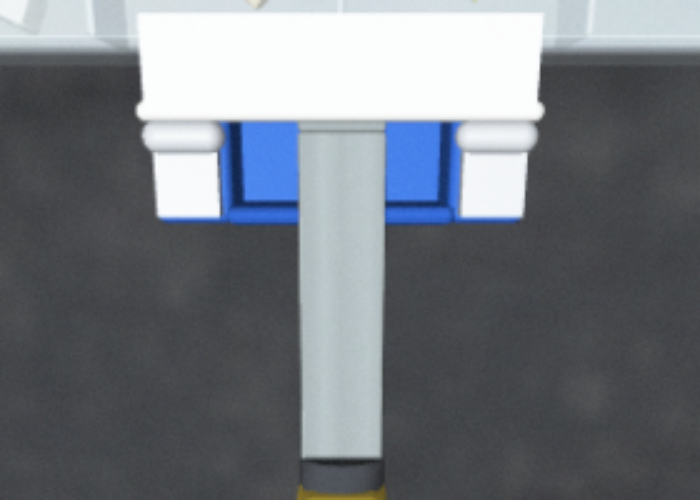

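The view shows the blade still centred under the lip and over the rim; force has fallen to near the lever's weight, so the snap seems released. Continue the handle down.

Request:
carry_out --deltas '[[0,[-1,0,6.5],[0,0.067,0]],[0,[0,0,12],[0,0.137,0]],[0,[1,0,16],[0,0.19,0]],[0,[1,0,16],[0,0.19,0]],[0,[1,0,16],[0,0.19,0]]]'

```text
time_s: 10.15
tcp_pos: [0.4586, 0.0451, 0.0165]
eef_rot: [-179.9, -7.0, 6.5]
contact_force: [0.3, 0.6, -1.2]
gripper_width: 0.0155
gripper_force: 60.0
```

```bash
cat >> h.py <<'E'
def lidang():
    """lip pixels (white blob) in the wrist depth -> box frame points of lip"""
    from plant import r
    c=r.get_calibration("wrist");im,d=r.capture("wrist");V=np.array(c["view"]);f=foc(c)
    return im,d,c
def pts(c,d,uv):
    V=np.array(c["view"]);f=foc(c);out=[]
    for u,v in uv:
        z=float(d[v,u]);q=np.array([(u-c["cx"])/f*z,(v-c["cy"])/f*z,z]);w=V[:3,:3].T@(q-V[:3,3])
        b=np.array([np.cos(np.radians(YW)),np.sin(np.radians(YW))]);e=np.array([-b[1],b[0]])
        k=w[:2]-C0;out.append([k@b*1e3,k@e*1e3,w[2]*1e3])
    return np.round(out,1)
E
python3 - <<'E'
from h import *
im,d,c=lidang()
print(pts(c,d,[(v,u) for v in (250,385) for u in (10,20,30)]),"rim",pts(c,d,[(280,83),(280,85),(280,87)]))
print(im[[10,20,30,40,50],250].tolist())
cv2.imwrite("pics/w9.png",cv2.resize(im[:200,180:460,::-1],None,fx=2.5,fy=2.5))
go((-53.5,60,-7),(-53,80,-7))
E
```

```text
[[-50.6  24.3  40.7]
 [-54.4  24.2  41.9]
 [-57.8  24.4  41.5]
 [-50.7 -26.3  41. ]
 [-54.1 -26.5  40.8]
 [-58.  -26.3  42.3]] rim [[-75.5  14.5  31.4]
 [-76.4  14.4  32. ]
 [-76.5  15.   26.6]]
[[253, 253, 253], [253, 253, 254], [253, 253, 254], [210, 214, 221], [182, 188, 192]]
tip box x,y,z,pitch [-54.    0.5  37.6  -7. ]
(-53.5, 60, -7)
t 10.2 at [0.459  0.0453 0.0166] [-179.86   -7.04    6.47] F [-0.5 -0.1 -1.8] shift [  3.3   0.5 -22.2] turn [-0.002 -0.001 -0.   ]
(-53, 80, -7)
t 10.2 at [0.459  0.0453 0.0166] [-179.86   -7.04    6.47] F [-0.5 -0.1 -1.8] shift [  6.2   0.4 -42. ] turn [-0.002 -0.001 -0.   ]
```

```bash
cat >> h.py <<'E'
def sweep(ths,a=-7,rho=None):
    from plant import r
    s=r.get_state();print("tip",tip(s),"F",s["contact_force"].round(1),"t",s["time_s"],"w",round(s["gripper_width"],4))
    for th in ths:
        q=np.interp(th,[4,40,110],[104,92,82]) if rho is None else rho;t=np.radians(th)
        x=50-q*np.cos(t)+1.5*-np.sin(t);z=32+q*np.sin(t)-1.5*np.cos(t)
        d,w=delta(s,*[f(v) if f else v for f,v in zip((None,Rm),pose(x,z,a))]);print(th,"tip",np.round([x,z],1),"shift",d.round(0),"turn",w.round(2))
E
python3 -c "
from h import *
sweep([6,9,12,15,18,22,26,30,34,38,42])"
```

```text
tip [-54.    0.5  37.6  -7. ] F [-0.5 -0.1 -1.8] t 10.2 w 0.0153
6 tip [-52.9  41.3] shift [ 2.  1. -4.] turn [-0. -0. -0.]
9 tip [-51.3  46.5] shift [ 4.  1. -9.] turn [-0. -0. -0.]
12 tip [-49.4  51.6] shift [  6.   0. -13.] turn [-0. -0. -0.]
15 tip [-47.3  56.5] shift [  9.   0. -18.] turn [-0. -0. -0.]
18 tip [-44.9  61.3] shift [ 12.   0. -22.] turn [-0. -0. -0.]
22 tip [-41.4  67.3] shift [ 16.   0. -28.] turn [-0. -0. -0.]
26 tip [-37.5  73. ] shift [ 21.   0. -33.] turn [-0. -0. -0.]
30 tip [-33.3  78.4] shift [ 26.   0. -38.] turn [-0. -0. -0.]
34 tip [-28.8  83.3] shift [ 31.   0. -42.] turn [-0. -0. -0.]
38 tip [-23.9  87.9] shift [ 36.   0. -46.] turn [-0. -0. -0.]
42 tip [-19.2  92.3] shift [ 41.   0. -50.] turn [-0. -0. -0.]
```

View pics/w9.png

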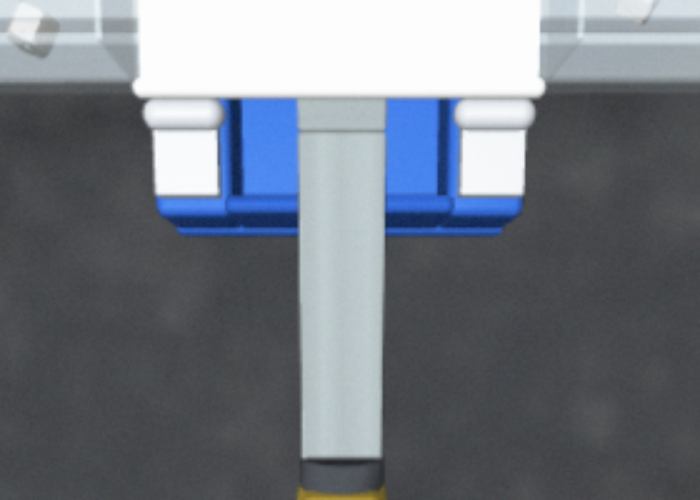

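The lid's lip is clearly up off the noses and rests on the blade, tip 4–5 mm under it. Now lift along the arc.

Request:
carry_out --deltas '[[0,[2,0,-4],[0,0,0]],[0,[4,0,-9],[0,0,0]],[0,[6,0,-13],[0,0,0]],[0,[9,0,-18],[0,0,0]],[0,[12,0,-22],[0,0,0]],[0,[16,0,-28],[0,0,0]],[0,[21,0,-33],[0,0,0]],[0,[26,0,-38],[0,0,0]],[0,[31,0,-42],[0,0,0]],[0,[36,0,-46],[0,0,0]],[0,[41,0,-50],[0,0,0]],[0,[41,0,-50],[0,0,0]]]'

```text
time_s: 11.4
tcp_pos: [0.4932, 0.049, 0.0715]
eef_rot: [-179.8, -7.2, 6.5]
contact_force: [-0.7, 0.2, -0.7]
gripper_width: 0.0158
gripper_force: 60.0
```

```bash
python3 - <<'E'
from h import *
from plant import r
im,d=r.capture("wrist");cv2.imwrite("pics/w10.png",im[:,:,::-1])
im2,d=r.capture("scene");cv2.imwrite("pics/s10.png",np.vstack([im[:,:,::-1][:240],cv2.resize(im2[140:230,220:380,::-1],(640,360),interpolation=cv2.INTER_CUBIC)]))
sweep([46,51,56,61,66,71,76,81,86,91,96,101,106,110])
E
```

```text
tip [-20.6  -0.   92.1  -7.1] F [-0.1  0.  -0.9] t 11.5 w 0.0155
46 tip [-14.4  96.5] shift [ 7.  0. -4.] turn [-0. -0. -0.]
51 tip [ -8.1 101.3] shift [14.  0. -8.] turn [-0. -0. -0.]
56 tip [ -1.4 105.5] shift [ 21.   0. -11.] turn [-0. -0. -0.]
61 tip [  5.5 109.1] shift [ 28.   0. -14.] turn [-0. -0. -0.]
66 tip [ 12.7 112. ] shift [ 36.   0. -16.] turn [-0. -0. -0.]
71 tip [ 20.1 114.3] shift [ 43.   0. -17.] turn [-0. -0. -0.]
76 tip [ 27.5 115.9] shift [ 51.   0. -18.] turn [-0. -0. -0.]
81 tip [ 35.  116.8] shift [ 58.   0. -18.] turn [-0. -0. -0.]
86 tip [ 42.5 117.1] shift [ 66.   0. -17.] turn [-0. -0. -0.]
91 tip [ 50.  116.7] shift [ 73.   0. -16.] turn [-0. -0. -0.]
96 tip [ 57.3 115.7] shift [ 80.   0. -14.] turn [-0. -0. -0.]
101 tip [ 64.4 114. ] shift [ 87.   0. -11.] turn [-0. -0. -0.]
106 tip [ 71.3 111.8] shift [94.  0. -8.] turn [-0. -0. -0.]
110 tip [ 76.6 109.6] shift [99.  0. -5.] turn [-0. -0. -0.]
```

View pics/s10.png

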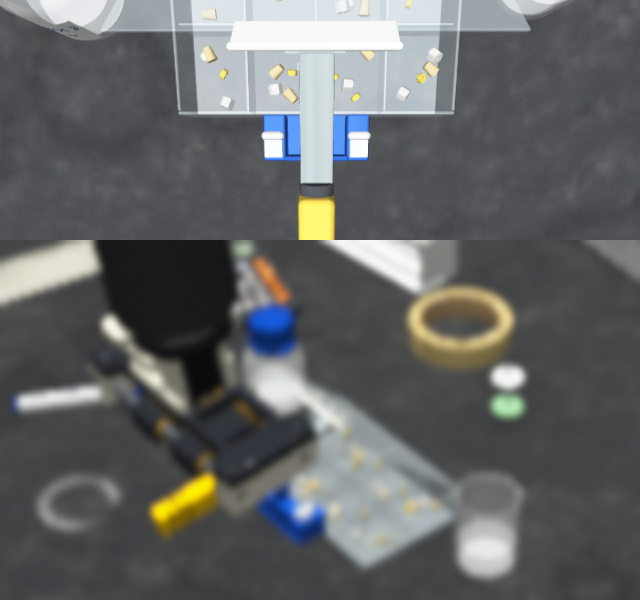

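The lid stands at about 45° with the blade under it (lip at row 35, tip at row 52), and bottle and beaker are untouched. Continue the sweep past upright; no further pictures will be viewed (the limit is used up), only numbers.

Request:
carry_out --deltas '[[0,[6,0,-4],[0,0,0]],[0,[13,0,-8],[0,0,0]],[0,[20,0,-11],[0,0,0]],[0,[27,0,-14],[0,0,0]],[0,[35,0,-16],[0,0,0]],[0,[42,0,-17],[0,0,0]],[0,[50,0,-18],[0,0,0]],[0,[57,0,-18],[0,0,0]],[0,[65,0,-17],[0,0,0]],[0,[72,0,-16],[0,0,0]],[0,[79,0,-14],[0,0,0]],[0,[79,0,-14],[0,0,0]]]'

```text
time_s: 12.7
tcp_pos: [0.5691, 0.0573, 0.0941]
eef_rot: [-179.9, -7.1, 6.5]
contact_force: [0.1, -0.5, -0.6]
gripper_width: 0.0152
gripper_force: 60.0
```

```bash
python3 - <<'E'
from h import *
sweep([101,106,110,113])
im,d,c=lidang()
w=((im.min(2)>235)*255).astype(np.uint8);w[170:]=0
for rc in rects(w,100): print(np.round(rc[0]),np.round(rc[1]),round(rc[2]))
E
```

```text
tip [ 5.670e+01 -1.000e-01  1.153e+02 -7.100e+00] F [ 0.1 -0.5 -0.6] t 12.7 w 0.0152
101 tip [ 64.4 114. ] shift [ 8. -0.  2.] turn [-0. -0. -0.]
106 tip [ 71.3 111.8] shift [14. -0.  5.] turn [-0. -0. -0.]
110 tip [ 76.6 109.6] shift [19. -0.  8.] turn [-0. -0. -0.]
113 tip [ 80.7 108.1] shift [23. -0. 10.] turn [-0. -0. -0.]
[114. 121.] [73. 53.] 88
[506. 105.] [64. 50.] 85
```

Request:
carry_out --deltas '[[0,[7,0,2],[0,0,0]],[0,[14,0,5],[0,0,0]],[0,[19,0,8],[0,0,0]],[0,[19,0,8],[0,0,0]],[0,[19,0,8],[0,0,0]]]'

```text
time_s: 13.25
tcp_pos: [0.5879, 0.0593, 0.0885]
eef_rot: [-179.8, -7.1, 6.5]
contact_force: [-0.2, 0.1, -0.8]
gripper_width: 0.0157
gripper_force: 60.0
```

```bash
python3 - <<'E'
from h import *
from plant import r
sweep([112])
# lid angle by the lip's white strip: top + scene cameras
for n in("scene","top"):
    im,d=r.capture(n);c=r.get_calibration(n);pickle.dump((im,d,c),open(n+"2.pkl","wb"))
    ys=[]
    for th in(60,80,90,100,108,115):
        t=np.radians(th);Pb=np.array([[50-q*np.cos(t),y,32+q*np.sin(t)] for q in(104,) for y in(-25,0,25)])
        b=np.array([np.cos(np.radians(YW)),np.sin(np.radians(YW))]);e=np.array([-b[1],b[0]])
        W=np.c_[(C0+(np.outer(Pb[:,0],b)+np.outer(Pb[:,1],e))/1e3),Pb[:,2]/1e3]
        uv=proj(c,W).round().astype(int);print(n,th,uv.tolist(),[im[v,u].tolist() for u,v in uv])
E
```

```text
tip [ 75.6  -0.2 109.6  -7.1] F [-0.2  0.1 -0.8] t 13.25 w 0.0157
112 tip [ 79.3 108.6] shift [ 4. -0.  1.] turn [-0. -0. -0.]
scene 60 [[311, 178], [306, 174], [302, 171]] [[37, 39, 40], [48, 52, 57], [46, 49, 55]]
scene 80 [[320, 171], [315, 167], [310, 164]] [[43, 45, 50], [77, 80, 83], [53, 56, 59]]
scene 90 [[324, 168], [319, 165], [314, 161]] [[120, 122, 112], [96, 100, 102], [128, 135, 135]]
scene 100 [[328, 166], [323, 163], [319, 159]] [[181, 180, 166], [178, 178, 163], [122, 128, 128]]
scene 108 [[332, 166], [327, 162], [322, 159]] [[205, 205, 195], [219, 220, 214], [202, 201, 193]]
scene 115 [[335, 165], [330, 162], [325, 159]] [[161, 149, 115], [185, 186, 180], [208, 204, 191]]
top 60 [[307, 192], [298, 193], [288, 195]] [[125, 110, 97], [121, 125, 130], [92, 94, 97]]
top 80 [[305, 178], [296, 180], [286, 181]] [[116, 122, 124], [204, 218, 220], [134, 141, 142]]
top 90 [[304, 171], [295, 173], [285, 174]] [[130, 138, 140], [209, 222, 221], [129, 137, 140]]
top 100 [[303, 164], [294, 166], [284, 167]] [[129, 136, 139], [201, 216, 217], [184, 192, 189]]
top 108 [[303, 159], [293, 161], [283, 162]] [[193, 198, 194], [218, 227, 229], [182, 189, 186]]
top 115 [[302, 155], [292, 156], [283, 158]] [[116, 119, 117], [100, 103, 105], [179, 183, 180]]
```

Request:
carry_out --deltas '[[0,[-10,0,0],[0,0,0]],[0,[-30,0,-5],[0,0,0]],[0,[-60,0,-15],[0,0,0]],[0,[-95,0,-30],[0,0,0]],[0,[-120,0,-45],[0,0,0]],[0,[-130,0,-50],[0,0,0]],[0,[-130,0,-50],[0,0,0]]]'

```text
time_s: 14.05
tcp_pos: [0.4525, 0.044, 0.1233]
eef_rot: [-179.8, -7.2, 6.5]
contact_force: [1.2, -0.0, -0.8]
gripper_width: 0.0152
gripper_force: 60.0
```

```bash
python3 - <<'E'
from h import *
to([.462,-.32,.12],[180,0,-8.6])
E
```

```text
t 14.05 at [0.4525 0.044  0.1233] [-179.77   -7.21    6.5 ] F [ 1.2 -0.  -0.8] shift [-31.9 362.7  -2.1] turn [-0.02  -0.125  0.263]
```

Request:
carry_out --deltas '[[0,[-32,362,-2],[-0.02,-0.125,0.263]],[0,[-32,362,-2],[-0.02,-0.125,0.263]],[0,[-32,362,-2],[-0.02,-0.125,0.263]],[0,[-32,362,-2],[-0.02,-0.125,0.263]],[0,[-32,362,-2],[-0.02,-0.125,0.263]],[0,[-32,362,-2],[-0.02,-0.125,0.263]],[0,[-32,362,-2],[-0.02,-0.125,0.263]],[0,[-32,362,-2],[-0.02,-0.125,0.263]],[0,[-32,362,-2],[-0.02,-0.125,0.263]],[0,[-32,362,-2],[-0.02,-0.125,0.263]],[0,[-32,362,-2],[-0.02,-0.125,0.263]]]'

```text
time_s: 15.15
tcp_pos: [0.4627, -0.3184, 0.1191]
eef_rot: [179.9, 0.2, -8.6]
contact_force: [-0.5, -0.4, -1.3]
gripper_width: 0.0154
gripper_force: 60.0
```

```bash
python3 - <<'E'
from h import *
from plant import r
s=r.get_state();c=r.get_calibration("wrist");im,d=r.capture("wrist")
m=((im.min(2)>150)*255).astype(np.uint8);m[:,:270]=0;m[:,350:]=0;m[184:]=0
ys,xs=np.nonzero(m);print("tip row (was 24)",ys.min(),xs[ys<40].min(),xs[ys<40].max(), "depth tip/root",d[30,316],d[170,316])
i4,d4,_,_=pickle.load(open("w4.pkl","rb"));print("w4 depth",d4[30,316],d4[170,316])
to([.462,-.32,.0035],[180,0,-8.6])
E
```

```text
tip row (was 24) 24 298 334 depth tip/root 0.13550518 0.15169702
w4 depth 0.1346314 0.15260851
t 15.2 at [ 0.4629 -0.3182  0.1194] [ 1.7993e+02  1.3000e-01 -8.5300e+00] F [-0.1  0.9 -0.5] shift [ -0.3   1.7 115.9] turn [0.001 0.002 0.001]
```

Request:
carry_out --deltas '[[0,[0,0,40],[0,0,0]],[0,[0,0,80],[0,0,0]],[0,[0,0,100],[0,0,0]],[0,[0,0,110],[0,0,0]],[0,[0,0,114],[0,0,0]],[0,[0,0,116],[0,0,0]],[0,[0,0,116],[0,0,0]],[0,[0,0,116],[0,0,0]]]'

```text
time_s: 16.0
tcp_pos: [0.463, -0.3196, 0.0046]
eef_rot: [179.9, 0.0, -8.6]
contact_force: [0.3, 0.0, -0.6]
gripper_width: 0.0153
gripper_force: 60.0
```

```bash
python3 -c "
from h import *
to([.462,-.32,.0032],[180,0,-8.6])"
```

```text
t 16.0 at [ 0.463  -0.3196  0.0046] [ 1.7991e+02  2.0000e-02 -8.6100e+00] F [ 0.3  0.  -0.6] shift [-1.   0.6  1.4] turn [ 0.002  0.    -0.   ]
```

Lever about 1.5 mm above the bench: lower it, release, and retreat upward.

Request:
carry_out --deltas '[[0,[0,0,0.7],[0,0,0]],[0,[0,0,1.2],[0,0,0]],[0,[0,0,1.2],[0,0,0]],[0,[0,0,1.2],[0,0,0]]]'

```text
time_s: 16.4
tcp_pos: [0.4626, -0.3196, 0.003]
eef_rot: [179.9, 0.1, -8.6]
contact_force: [-0.6, 1.8, 6.0]
gripper_width: 0.0155
gripper_force: 60.0
```

Request:
carry_out --deltas '[[0.5,[0,0,0],[0,0,0]],[0.5,[0,0,0],[0,0,0]],[0.5,[0,0,0],[0,0,0]],[0.5,[0,0,0],[0,0,0]],[0.5,[0,0,0],[0,0,0]],[0.5,[0,0,0],[0,0,0]],[0.5,[0,0,0],[0,0,0]],[0.5,[0,0,-30],[0,0,0]],[0.5,[0,0,-70],[0,0,0]],[0.5,[0,0,-120],[0,0,0]],[0.5,[0,0,-160],[0,0,0]],[0.5,[0,0,-160],[0,0,0]]]'

```text
time_s: 17.6
tcp_pos: [0.4659, -0.3207, 0.1688]
eef_rot: [179.8, -0.5, -8.6]
contact_force: [0.9, 0.3, 0.1]
gripper_width: 0.0437
gripper_force: 0.0
```

```bash
python3 - <<'E'
from h import *
from plant import r
s=r.get_state();print(s["time_s"],s["gripper_width"],s["tcp_pos"],s["contact_force"])
c=r.get_calibration("wrist");im,d=r.capture("wrist")
m=cv2.inRange(cv2.cvtColor(im,cv2.COLOR_RGB2HSV),(20,90,100),(40,255,255));m[282:]=0
for rc in rects(m,100): P=ray(c,cv2.boxPoints(rc),.022);print(P.mean(0),np.linalg.norm(P[1]-P[0]),np.linalg.norm(P[2]-P[1]))
b=(im.min(2)>150);b[:,:270]=0;b[:,370:]=0;ys,xs=np.nonzero(b&(np.arange(400)[:,None]<170));print("blade rows",ys.min(),ys.max(),"depth tip,root",d[ys.min()+3,320],d[160,320])
im2,_=r.capture("top");c2=r.get_calibration("top");im1=pickle.load(open("top.pkl","rb"))[0]
for a in(im1,im2):
    print([np.round(rc[0],1).tolist() for rc in rects(mask(a,*BLU),15)])
# beaker, and lid lip where predicted for several angles
print("beaker patch diff",np.abs(im1[165:188,338:358].astype(int)-im2[165:188,338:358]).mean())
bb=np.array([np.cos(np.radians(YW)),np.sin(np.radians(YW))])
for th in range(80,121,5):
    t=np.radians(th);x,z=50-104*np.cos(t),32+104*np.sin(t);u,v=proj(c2,[*(C0+bb*x/1e3),z/1e3])[0];print(th,round(u),round(v),im2[round(v),round(u)])
E
```

```text
17.6 0.04372396015930701 [ 0.46590524 -0.32071212  0.16880031] [0.94512684 0.30806097 0.12913782]
[ 0.45318057 -0.31890912  0.022     ] 0.01477619717688857 0.0990175483073148
blade rows 66 169 depth tip,root 0.29592636 0.30881545
[[220.3, 231.9], [303.7, 220.7], [245.5, 192.0]]
[[220.5, 231.9], [303.5, 218.4], [245.5, 192.0]]
beaker patch diff 1.586231884057971
80 296 180 [144 148 152]
85 295 176 [133 142 143]
90 295 173 [135 141 143]
95 294 169 [128 138 139]
100 294 166 [171 179 178]
105 293 162 [183 194 199]
110 293 159 [227 231 229]
115 292 156 [ 99 103 105]
120 292 154 [80 82 84]
```

Request:
carry_out --deltas '[[0.5,[0,0,0],[0,0,0]],[0.5,[0,0,0],[0,0,0]],[0.5,[0,0,0],[0,0,0]]]'

```text
time_s: 18.0
tcp_pos: [0.4621, -0.3191, 0.161]
eef_rot: [179.9, 0.3, -8.6]
contact_force: [0.1, -0.1, -0.5]
gripper_width: 0.0437
gripper_force: 0.0
```

```bash
python3 -c "
from plant import r
print(r.close_job())"
```

```text
the job is handed in; nothing more can be done
None
```

I levered the lid off its snap and swung it open to about 110°, where it stayed; the lever lies flat on the bench at its starting spot, and marker, bottle and beaker were not disturbed. The job was handed in at 18 s; I viewed 11 pictures, one over the limit of 10.

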